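# Turn the grinder's burr until it drops into its keyways

### The job

Fit the red-handled burr (the one with two lugs) into the grinder: set it upright in the round mouth with its lugs resting on the rim, roughly an eighth of a turn away from the two notches, then turn it by its handle, keeping it down on the rim with light pressure or just its own weight, until the lugs drop into the notches and it sits fully home. Let go of it, do not press hard, and leave the black-handled burr where it is.

Things in the scene. Friction and masses are not known exactly. Their poses are not given: they have to be found in the camera images.
- burr: Steel burr to fit, loose, 0.25 kg, upright. Origin: centre of underside, z up. Disc 63 mm across, 26 high, lowest 7 mm tapering to 49, so it centres in the mouth. Two round pin lugs along its +x and -x: 12 mm thick, out to 42 mm from the axis, z = 14 to 26 mm. Red upright bar handle: 46 mm long along x (points at the lugs), 12 mm thick along y, z = 26 to 60 mm. A half turn makes no difference.
- grinder: Fixed: round grey body, 132 mm wide, 90 high, aluminium collar (112 mm) on top. Origin: centre of underside, z up. In the collar a round chamber, 68 mm across, 28 deep, with two notches along its +x and -x: 26 mm wide, 28 deep, out to 49 mm from the axis, a red dot on the rim by each. The burr drops when its x axis is within about 10 degrees of the grinder's, either way round.
- grinder_mouth (a point): Centre of the grinder's mouth at rim level, 90 mm above the worktop; axes as the grinder's. The burr's origin lies 14 mm below this point while its lugs rest on the rim, 28 mm below it when fully home. Note: a tall cabinet stands at the right (y below -0.3 m, x above 0.55 m) and wall cabinets hang 0.46 m up beyond x = 0.6 m: draw the arm back before swinging it sideways.
- spare_burr: Bigger burr that does not fit, loose, upright, to be left alone: 80 mm steel disc, three lugs out to 49 mm from the axis, black bar handle, 60 mm high in all. Origin: centre of underside.
There are look-alikes about, which are no part of the job. Leave any pink look-alike of the burr alone.

How it is judged (in metres and radians):
On the way, in this order (a step that is already met when the one before it is completed fails the run):
1. the red-handled burr stands upright in the mouth with its lugs resting on the rim, at least 26 degrees away from the notches (horizontal distance between burr and grinder_mouth below 0.01 m and angle between burr's own z axis and vertical below 0.15 rad and contact force between burr and grinder above 0.2 N and z of burr in the frame of grinder_mouth between -0.018 and -0.01 m and angle between the x axis of burr and the x axis of grinder, either way round above 0.45 rad), for 0.1 s.
2. turned towards the notches while down on the rim (seen between 15 and 24 degrees away from them, not lifted) (horizontal distance between burr and grinder_mouth below 0.01 m and z of burr in the frame of grinder_mouth below -0.01 m and angle between the x axis of burr and the x axis of grinder, either way round between 0.26 and 0.42 rad).
At the end, for the whole second after the job is handed in: The red-handled burr sits in the grinder, lugs down in the notches: underside at least 23 mm below the rim, within 10 mm of the centre, within 20 degrees of the notches, upright within 8 degrees, at rest. The black-handled burr is within 30 mm of where it stood (horizontal distance between burr and grinder_mouth below 0.01 m and angle between burr's own z axis and vertical below 0.15 rad and linear speed of burr below 0.02 m/s and distance of spare_burr from where it was at the start of the episode below 0.03 m and z of burr in the frame of grinder_mouth below -0.023 m and angle between the x axis of burr and the x axis of grinder, either way round below 0.35 rad); the robot touches nothing.
It fails at once if the burr is pressed on the grinder with more than 40 N (contact force between burr and grinder above 40 N).
It fails at once if the black-handled burr is moved by more than 30 mm (distance of spare_burr from where it was at the start of the episode above 0.03 m).
It also fails if it takes over 58 s, if anything falls off the work surface, if the arm or the gripper's body presses on something with over 40 N, if the wrist force passes 120 N, or if a joint passes its speed limit or range.

### The arm

A 6-joint arm with a two-finger parallel gripper is mounted at the origin on a cart in front of the work surface, level with it; the furniture and walls round the work are solid. World frame = base frame: x ahead of the robot, y to its left, z up, the work surface at z = 0. Lengths are in mm, angles in rad, forces in N, time in s.
With the tool pointing down it reaches from about 300 to 825 mm from the base axis. Payload 5.4 kg.
Tool frame: the origin (TCP) lies midway between the tips of the shut fingers; the grasp point (between the pads) lies behind it (ctrl.hold_point_z is the z of the grasp point in the tool frame, in mm); z points along the fingers, y is the line along which they close (so a half turn about z gives the same grasp; the last joint's range is limited). The gripper opens to 92 mm and grips with 3 to 60 N. Pads are 20 mm wide; open, the fingers measure 128 mm over their backs; the gripper's body (75 mm by 189 mm) begins 69 mm behind the grasp point.
Start: joints at [-1.461, 0.158, 1.597, -0, 1.386, -0.21], TCP at [180.743, -545.837, 214.601] pointing down, gripper open.
Joint ranges: [-2.91, 2.91], [-0.94, 2.29], [0.18, 2.7], [-1.29, 4.43], [0.17, 2.64], [-3, 3]. Speed limits (rad/s): [2.57, 2.57, 3.14, 3.14, 3.14, 3.14].

### API

Orientations are given as a rotation vector (axis times angle).
In Python, from rig import ctrl, open_jaws, grab, solver, vision gives the robot as it stands. The module is installed in compiled form; this text tells all that it offers. Calls block until the motion is done:
- ctrl.move_ptp(position, orientation): joint-space move of the TCP to a pose.
- ctrl.line_to(position, rot=None, max_speed=150): straight line of the TCP; rot=None keeps the orientation; max_speed is the mean speed in mm/s.
- ctrl.goto_joints(angles): joint-space move.
- open_jaws() and grab(strength=None): open the fingers fully, or close them until they stop; strength is the grip in N (None keeps the last).
- ctrl.wait(seconds).
- solver.solve_ik(position, orientation): joint angles nearest the present ones, or None.
- ctrl.observe(): the state.
- vision.camera(name): name is "scene" or "top" or "wrist"; returns a dict with "image" (480x640x3 uint8, red, green, blue), "vertical_fov" (degrees; the focal length in pixels is half the picture's height over the tangent of half this angle, whatever the lens; pixels are square), "cx", "cy" (the principal point, pixels), "world_from_camera" (4x4, takes a point from camera to world coordinates); the wrist camera has in their place "mount" (4x4, takes a point from camera to tool coordinates, whose origin is the TCP and whose axes are the flange's). Camera axes: x right, y up, looking along -z (the intrinsics and any distortion apply to the point x, -y, -z); pixel columns grow to the right and rows downward; lengths in mm; the calibration is good to about 2 mm. A picture is of the moment at which its call begins: read the wrist's pose just before it. There is no depth.
A pose or a line that the arm cannot do raises ctrl.MotionError and nothing moves.
- ctrl.job_done(): hands the job in; it is judged then, once.
The state is a dict: "time": time; "joint_positions": joint angles; "joint_velocities": joint speeds; "joint_efforts": joint torques, N m; "tcp_pos": TCP position; "eef_rot": TCP orientation; "wrist_force": force on the tool from outside, world axes, zero at the start; "moment": the same for the moment, N m; "gripper_width": finger opening in mm; "grip_force": force on a finger pad.
Only numpy, scipy, OpenCV 4.12 (cv2) and the standard library are available. Lean on these libraries where they do the work, as an engineer would, in place of code of your own. Each camera call takes 0.05 s, during which the arm holds its last target. There are 200 camera calls.

## Working session

There is one attempt and no reset: what is moved stays moved. The work goes in short steps, each a Python script; the robot and the scene stay as the last script left them, time stands still between calls to the robot, and variables do not carry over. Pictures are saved under pics/ and viewed, at most 10 in all, crops included, and the job is handed in when it is done.

```bash
mkdir -p pics; python3 - <<'E'
from rig import ctrl, vision
import cv2, numpy as np
print(ctrl.hold_point_z, ctrl.observe()['eef_rot'])
for n in ("scene","top"):
    c=vision.camera(n); cv2.imwrite(f"pics/{n}0.png",c["image"][:,:,::-1])
    print(n,{k:v for k,v in c.items() if k!="image"})
E
```

```text
-18.700000000000003 [-3.09961987e+00 -4.99939926e-01 -1.07057630e-04]
scene {'vertical_fov': 55.483682496582624, 'cx': 316.19488892656705, 'cy': 241.66762232941272, 'world_from_camera': array([[-7.06241790e-01,  4.06869088e-01, -5.79379046e-01,
        -1.70987975e+01],
       [-7.07863483e-01, -3.91570994e-01,  5.87878769e-01,
         6.39983902e+02],
       [ 1.23216697e-02,  8.25305823e-01,  5.64551569e-01,
         5.66580159e+02],
       [ 0.00000000e+00,  0.00000000e+00,  0.00000000e+00,
         1.00000000e+00]])}
top {'vertical_fov': 55.37954486829251, 'cx': 313.4446175833027, 'cy': 243.50625138390814, 'world_from_camera': array([[-4.44270502e-03,  9.97502673e-01, -7.04888578e-02,
         3.99158026e+02],
       [-9.99804959e-01, -5.78730320e-03, -1.88825858e-02,
         1.24461091e+02],
       [-1.92433702e-02,  7.03912198e-02,  9.97333830e-01,
         9.18948839e+02],
       [ 0.00000000e+00,  0.00000000e+00,  0.00000000e+00,
         1.00000000e+00]])}
```

View pics/top0.png

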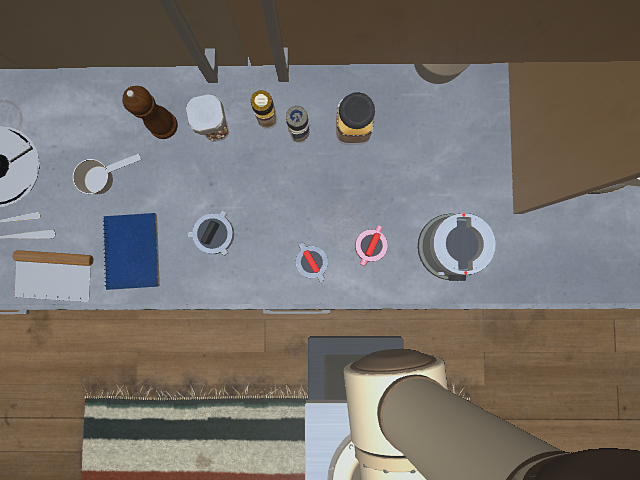

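View pics/scene0.png

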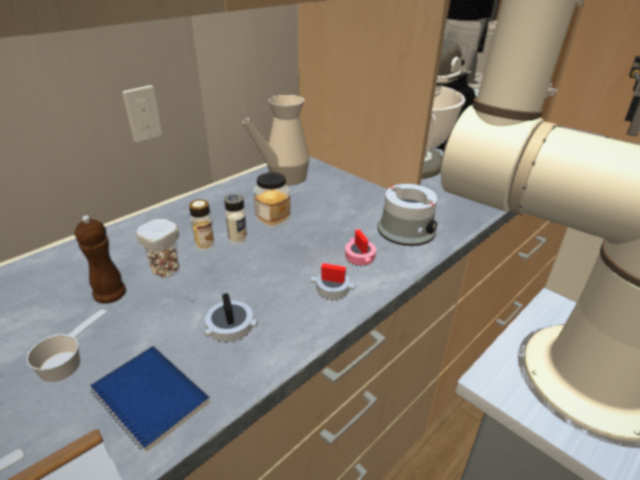

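The steel burr with the red handle is at about (311,262) in the top view. The pink look-alike is at (371,245), the spare at (212,233), and the grinder's mouth at (464,244), with red dots near (464,215) and (464,272).

```bash
cat > h.py <<'E'
import numpy as np, cv2
from scipy.spatial.transform import Rotation as R
from rig import ctrl, open_jaws, grab, solver, vision
def down(a):  # tool z down, tool x at world angle a (rad)
    return (R.from_euler('z',a)*R.from_euler('x',np.pi)).as_rotvec()
def project(c,T,uv,z):
    uv=np.atleast_2d(uv).astype(float); f=240/np.tan(np.radians(c['vertical_fov'])/2)
    d=np.c_[(uv[:,0]-c['cx'])/f,-(uv[:,1]-c['cy'])/f,-np.ones(len(uv))]@T[:3,:3].T
    return (T[:3,3]+d*((z-T[2,3])/d[:,2])[:,None])[:,:2]
def redblobs(im,minA=4):
    h=cv2.cvtColor(im,cv2.COLOR_RGB2HSV)
    m=(((h[...,0]<8)|(h[...,0]>172))&(h[...,1]>170)&(h[...,2]>90)).astype(np.uint8)
    n,l,s,c=cv2.connectedComponentsWithStats(m)
    return [(s[i,4],c[i].round(1),cv2.minAreaRect(np.argwhere(l==i)[:,::-1].astype(np.float32))) for i in range(1,n) if s[i,4]>=minA]
def wrist(name=None):
    o=ctrl.observe(); c=vision.camera('wrist'); T=np.eye(4)
    T[:3,:3]=R.from_rotvec(o['eef_rot']).as_matrix(); T[:3,3]=o['tcp_pos']
    if name: cv2.imwrite(f'pics/{name}.png',c['image'][:,:,::-1])
    return c,T@c['mount']
E
python3 - <<'E'
from h import *
c=vision.camera('top')
for b in redblobs(c['image']): print(b, [project(c,c['world_from_camera'],b[1],z).round(1) for z in (55,90)])
w=vision.camera('wrist'); print(w['mount'].round(3), w['vertical_fov'],w['cx'],w['cy'],[k for k in w])
print(project(c,c['world_from_camera'],[[464,244]],90))
E
```

```text
(np.int32(5), array([463.2, 214.4]), ((463.0, 214.5), (1.0, 2.0), 90.0)) [array([[ 513.7, -142.6]]), array([[ 509.1, -131.8]])]
(np.int32(132), array([372.9, 243.7]), ((372.76806640625, 243.89691162109375), (5.787473201751709, 23.352964401245117), 23.96249008178711)) [array([[459.2,  28.5]]), array([[456.8,  32.4]])]
(np.int32(136), array([310.9, 261. ]), ((311.0284729003906, 261.1916809082031), (23.681934356689453, 5.758525371551514), 59.74356460571289)) [array([[427.1, 145.8]]), array([[426. , 144.9]])]
(np.int32(6), array([465.2, 272.2]), ((465.25006103515625, 272.2500305175781), (2.1213202476501465, 1.4142134189605713), 45.0)) [array([[ 404.7, -143.4]]), array([[ 404.4, -132.5]])]
[[-1.00000e-03  9.56000e-01  2.94000e-01  8.34870e+01]
 [ 1.00000e+00  0.00000e+00  1.00000e-03 -6.05000e-01]
 [ 1.00000e-03  2.94000e-01 -9.56000e-01 -1.69529e+02]
 [ 0.00000e+00  0.00000e+00  0.00000e+00  1.00000e+00]] 63.79446618392846 318.89418249438774 237.49728531234658 ['image', 'vertical_fov', 'cx', 'cy', 'mount']
[[ 455.2744267  -131.76192591]]
```

```bash
python3 - <<'E'
from h import *
for base in (-180,0,180):
    print(base,[ (lambda q:None if q is None else np.round(q,2))(solver.solve_ik(p,down(np.radians(base+d)))) for p,d in (([427,146,31],30),([457,-132,110],45),([457,-132,110],0),([457,-132,230],0))])
o=ctrl.observe(); p=o['tcp_pos']; 
print(solver.solve_ik([p[0]*.7,p[1]*.7,280],o['eef_rot']))
E
```

```text
-180 [array([ 0.06,  0.08,  2.08,  0.  ,  0.98, -2.03]), array([-0.54,  0.01,  1.97, -0.  ,  1.16, -2.89]), array([-0.54,  0.01,  1.97,  0.  ,  1.16, -2.11]), array([-0.54, -0.12,  1.85,  0.  ,  1.41, -2.11])]
0 [array([ 0.06,  0.08,  2.08, -0.  ,  0.98,  1.11]), array([-0.54,  0.01,  1.97, -0.  ,  1.16,  0.25]), array([-0.54,  0.01,  1.97, -0.  ,  1.16,  1.03]), array([-0.54, -0.12,  1.85, -0.  ,  1.41,  1.03])]
180 [array([ 0.06,  0.08,  2.08,  0.  ,  0.98, -2.03]), array([-0.54,  0.01,  1.97, -0.  ,  1.16, -2.89]), array([-0.54,  0.01,  1.97,  0.  ,  1.16, -2.11]), array([-0.54, -0.12,  1.85,  0.  ,  1.41, -2.11])]
[-1.55349757e+00 -3.54162828e-01  1.94417319e+00 -1.10721741e-04
  1.55271378e+00 -3.02482745e-01]
```

```bash
python3 - <<'E'
from h import *
o=ctrl.observe(); p=o['tcp_pos']
ctrl.move_ptp([p[0]*.7,p[1]*.7,280],o['eef_rot'])
ctrl.move_ptp([440,-132,260],down(0)); ctrl.wait(.3)
c,T=wrist('w_grinder')
for b in redblobs(c['image']): print(b[0],b[1],project(c,T,b[1],90).round(1))
ctrl.move_ptp([427,146,180],down(np.radians(30))); ctrl.wait(.3)
c,T=wrist('w_burr')
for b in redblobs(c['image'],100):
    print(b,project(c,T,b[1],60).round(1))
    pp=project(c,T,cv2.boxPoints(b[2]),60); print(pp.round(1))
print(ctrl.observe()['time'])
g=cv2.imread('pics/w_grinder.png');b=cv2.imread('pics/w_burr.png')
cv2.imwrite('pics/both.png',cv2.resize(np.hstack([g,b]),(800,300)))
E
```

```text
27 [319.  136.4] [[ 508.9 -131.7]]
640 [155.4 186. ] [[466.6  13.2]]
744 [ 43.2 219.6] [[436.  119.2]]
4 [160.5 205. ] [[449.4  10.8]]
24 [319.9 252.7] [[ 403.9 -132.4]]
691 [356.1 358. ] [[ 290.2 -169.2]]
180 [ 56.3 353.5] [[295.7 135.6]]
130 [109.1 356. ] [[292.7  82.4]]
4 [340.  364.2] [[ 282.8 -152.9]]
(np.int32(903), array([318.7, 226.3]), ((318.5, 226.5), (61.0, 15.0), 90.0)) [[430.2 148.2]]
[[448.  165.2]
 [453.7 155.3]
 [411.1 130.5]
 [405.1 140.9]]
(np.int32(607), array([ 40.6, 259.2]), ((42.42051315307617, 263.46246337890625), (101.02466583251953, 17.507259368896484), 25.27772331237793)) [[295.6 327.6]]
[[284.5 362.9]
 [300.4 361.5]
 [301.3 286.6]
 [284.8 287. ]]
(np.int32(1585), array([458. , 260.7]), ((458.6460876464844, 260.0337219238281), (28.937942504882812, 58.29987716674805), 57.9946174621582)) [[461.   37.3]]
[[446.6  58.1]
 [487.2  39.3]
 [476.8  16.4]
 [435.1  35. ]]
(np.int32(420), array([127. , 301.6]), ((125.19839477539062, 302.0650329589844), (75.61026763916016, 13.176982879638672), 27.121299743652344)) [[295.  253.7]]
[[288.5 284.7]
 [300.9 284.1]
 [299.2 224.3]
 [286.5 224.4]]
(np.int32(138), array([ 12.9, 316.3]), ((12.949176788330078, 316.259033203125), (28.744434356689453, 7.271997928619385), 23.629377365112305)) [[234.4 331.7]]
[[230.6 342.9]
 [237.9 342.6]
 [238.4 320.3]
 [231.  320.5]]
(np.int32(154), array([ 43.3, 331.6]), ((43.24269485473633, 331.9799499511719), (37.9992790222168, 6.886992454528809), 25.016895294189453)) [[233.  304.9]]
[[229.3 320.1]
 [236.4 319.8]
 [236.  289.5]
 [228.9 289.7]]
4.275
```

View pics/both.png

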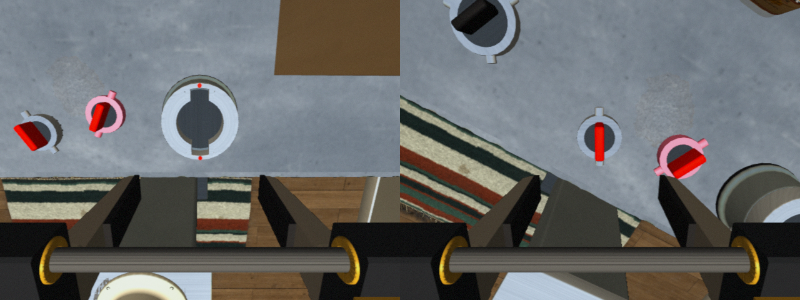

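The left half shows the grinder with its dots at its top and bottom, centre about (456,-132) and notch axis about 0°. The right half shows the steel burr directly below the tool, with its handle lined up with tool x. I'll grasp it now.

```bash
python3 - <<'E'
from h import *
a=np.radians(30.2)
ctrl.line_to([428.2,147.7,70],down(a)); ctrl.line_to([428.2,147.7,32],max_speed=60)
grab(25); o=ctrl.observe(); print(o['gripper_width'],o['grip_force'],o['wrist_force'])
ctrl.line_to([428.2,147.7,190]); ctrl.wait(.2)
ctrl.move_ptp([456.4,-132,190],down(np.radians(45))); ctrl.wait(.3)
wrist('held'); o=ctrl.observe(); print(o['gripper_width'],o['wrist_force'],o['tcp_pos'],o['time'])
E
```

```text
11.872530185543168 24.99088704586029 [ 0.3511199  -0.20137654 -0.49114275]
11.806298502147186 [ 0.25428712 -0.22780196 -2.2808776 ] [ 456.52993774 -131.40199219  190.023637  ] 9.9583
```

View pics/held.png

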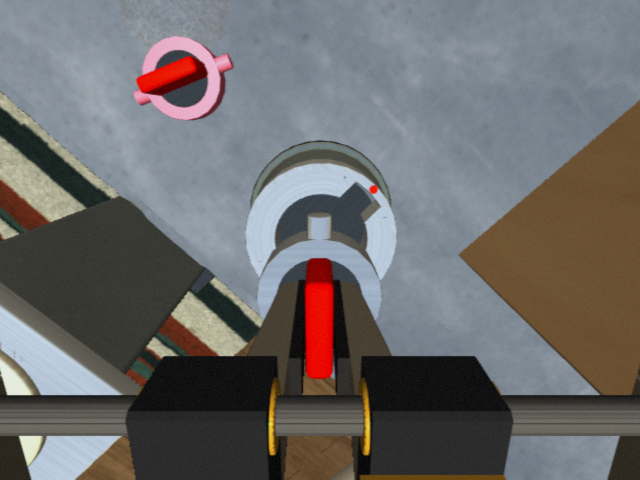

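```bash
python3 - <<'E'
from h import *
c,T=wrist(); o=ctrl.observe()
M=R.from_rotvec(o['eef_rot']).as_matrix()
def tool(uv,z): 
    p=np.r_[project(c,T,uv,z)[0],z]-o['tcp_pos']; return (M.T@p).round(1)
zb=o['tcp_pos'][2]-32
print('lug top/bottom',tool([319,213],zb+26),tool([319,213],zb+14),'disc',tool([319,239],zb+26),'handle end top',tool([319,266],zb+60),tool([319,259],zb+26),tool([319,378],zb+60))
m=cv2.cvtColor(c['image'],cv2.COLOR_RGB2HSV)[...]
print([(v,c['image'][v,319].tolist()) for v in list(range(206,290,3))])
dots=[b for b in redblobs(c['image'])]
print([(b[1],project(c,T,b[1],90).round(1)) for b in dots if b[0]<60])
E
```

```text
lug top/bottom [42.  -0.8  6. ] [39.2 -0.8 18. ] disc [29.3 -0.8  6. ] handle end top [ 28.8  -0.8 -28. ] [19.2 -0.8  6. ] [-23.   -0.8 -28. ]
[(206, [65, 73, 80]), (209, [57, 66, 73]), (212, [82, 83, 81]), (215, [105, 102, 93]), (218, [161, 176, 193]), (221, [163, 179, 199]), (224, [164, 181, 200]), (227, [163, 182, 201]), (230, [162, 180, 201]), (233, [163, 182, 202]), (236, [165, 183, 203]), (239, [159, 178, 198]), (242, [152, 167, 188]), (245, [158, 174, 193]), (248, [153, 169, 188]), (251, [159, 175, 196]), (254, [154, 171, 190]), (257, [151, 161, 180]), (260, [125, 4, 0]), (263, [124, 0, 0]), (266, [133, 7, 0]), (269, [126, 0, 0]), (272, [132, 6, 5]), (275, [131, 0, 0]), (278, [132, 0, 0]), (281, [138, 0, 0]), (284, [218, 0, 0]), (287, [236, 0, 0])]
[(array([373. , 188.7]), array([[ 509.1, -131.5]])), (array([  6. , 206.4]), array([[315.1,  44.3]])), (array([162.4, 327.8]), array([[316.9, -95.5]])), (array([141. , 359.7]), array([[ 281.6, -101.5]]))]
```

The burr is centred in the grip to within 1 mm, so I'll lower it under force watch and release it on the rim.

```bash
python3 - <<'E'
from h import *
x,y=456.6,-132
rot=down(np.radians(45))
ctrl.line_to([x,y,130],rot,max_speed=100); ctrl.wait(.2)
f0=np.array(ctrl.observe()['wrist_force'])
ctrl.line_to([x,y,114],max_speed=30); z=114
while z>104:
    f=np.array(ctrl.observe()['wrist_force'])-f0
    print(z,f.round(2))
    if f[2]>2 or np.linalg.norm(f)>12: break
    z-=.5; ctrl.line_to([x,y,z],max_speed=10); ctrl.wait(.1)
ctrl.wait(.3); o=ctrl.observe(); print(o['tcp_pos'],o['wrist_force'],o['time'])
E
```

```text
114 [0.06 1.32 0.27]
113.5 [ 0.81  1.09 -0.71]
113.0 [0.34 0.98 0.11]
112.5 [ 0.52 -0.01 -0.16]
112.0 [ 0.54 -0.38 -0.74]
111.5 [ 0.99  0.19 -1.45]
111.0 [ 0.47  0.54 -0.24]
110.5 [-0.    0.08  0.18]
110.0 [-0.45 -0.19 -0.18]
109.5 [ 0.63 -0.07 -0.36]
109.0 [1.22 0.11 0.42]
108.5 [-0.17 -0.21 -0.17]
108.0 [ 0.03  0.07 -0.49]
107.5 [-1.17 -0.1   3.9 ]
[ 456.69075439 -132.04785068  107.76662955] [-2.17536357  1.51401583  3.32321702] 16.4917
```

```bash
python3 - <<'E'
from h import *
p=[456.6,-132,108.2]
open_jaws(); ctrl.wait(.4)
ctrl.line_to(p); c,T=wrist('rest'); 
grab(8); ctrl.wait(.2); o=ctrl.observe(); print(o['gripper_width'],o['wrist_force'])
for a in range(42,-1,-3):
    ctrl.line_to(p,down(np.radians(a)),max_speed=20); ctrl.wait(.05)
    if a%6==0: o=ctrl.observe(); print(a,np.round(o['wrist_force'],1),np.round(o['tcp_pos'],1))
o=ctrl.observe();print(np.degrees(np.linalg.norm((R.from_rotvec(o['eef_rot'])*R.from_rotvec(down(0)).inv()).as_rotvec())))
open_jaws(); ctrl.wait(.5)
wrist('after'); print(ctrl.observe()['time'])
g=cv2.imread('pics/rest.png');b=cv2.imread('pics/after.png')
cv2.imwrite('pics/ra.png',cv2.resize(np.hstack([g,b]),(800,300)))
E
```

```text
11.691296323063945 [-0.77950392  0.54667391 -0.19969209]
42 [-0.1 -0.1 -0.9] [ 456.6 -132.   108.2]
36 [ 0.1 -0.   1. ] [ 456.6 -132.   108.2]
30 [-0.2  0.1  0.3] [ 456.6 -132.   108.2]
24 [-0.3 -0.5 -0.1] [ 456.6 -132.   108.2]
18 [ 0.9 -0.8 -1.7] [ 456.5 -132.   108. ]
12 [ 0.6 -1.2 -2.8] [ 456.6 -132.   108.2]
6 [ 1.1 -1.6 -3.2] [ 456.7 -132.   108.2]
0 [ 1.6 -1.8 -2.2] [ 456.8 -132.   108.3]
0.11353805766883195
26.0917
```

View pics/ra.png

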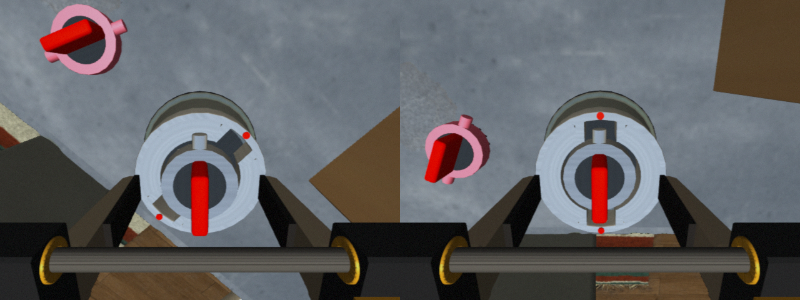

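Left: the burr rests on the rim at about 45° to the notches. Right: after turning and release it is down in the chamber with its lugs in the notches. I'll draw back and check the seating height.

```bash
python3 - <<'E'
from h import *
ctrl.line_to([456.6,-132,240]); ctrl.wait(.3)
c,T=wrist(); im=c['image']
for b in redblobs(im,15):
    for z in (122,136):
        q=project(c,T,cv2.boxPoints(b[2]),z)
        if abs(q.mean(0)[1]+132)<30 and q.mean(0)[0]>400: print(b[0],z,q.mean(0).round(1),sorted([np.linalg.norm(q[0]-q[1]).round(1),np.linalg.norm(q[1]-q[2]).round(1)]))
cv2.imwrite('pics/fin.png',im[60:360,150:500,::-1])
E
```

```text
33 122 [ 512.2 -131.3] [np.float64(3.7), np.float64(4.3)]
33 136 [ 513.5 -131.3] [np.float64(3.5), np.float64(4.1)]
901 122 [ 458.3 -130.9] [np.float64(10.6), np.float64(49.8)]
901 136 [ 462.3 -130.9] [np.float64(10.0), np.float64(47.4)]
24 122 [ 417.6 -132.5] [np.float64(3.2), np.float64(4.3)]
24 136 [ 423.6 -132.4] [np.float64(3.1), np.float64(4.1)]
```

View pics/fin.png

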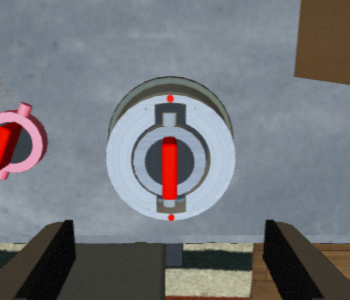

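The final view shows the burr concentric in the mouth, with both lugs inside the notches. The handle only matches the grinder's centre (458 against 456) at the seated height of z=122, so it is home.

```bash
python3 -c "
from rig import ctrl
print(ctrl.job_done(), ctrl.observe()['time'])"
```

```text
the job is handed in; nothing more can be done
the job is handed in; nothing more can be done
```

The red-handled burr was set on the rim at about 45°, turned to the notches and released; the camera check shows it fully home, the black-handled burr was never approached, and the job is handed in (no verdict was returned).

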